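# Set an electrode gap with a feeler gauge

### The job

Set the gap of the parallel-plate electrode cell to 6 mm with the middle-sized gap gauge: slide the gauge down between the plates until its shoulder sits on them, push the carriage up only until the plates just nip the gauge, take your hand off the carriage, then draw the gauge straight up, feeling it drag, without shifting the carriage. Put the gauge back fully home in its own slot of the stand; never press hard on the plates, and leave the other gauges and the glassware alone.

Things in the scene. Friction and masses are not known exactly. Their poses are not given: they have to be found in the camera images.
- cell: electrode cell, fixed to the bench: grey base 96 x 170 mm (x by y), its top 12 mm up. Origin at the centre of the underside; the carriage slides along its y. The fixed steel plate (60 mm along x, 4 mm thick, upper edge 62 mm up) has its face at y = -25 mm, looking to +y; its white holder (56 mm high) reaches back to y = -63 mm. Binding posts stick out of both holders 20 mm to -x, 36 mm up
- fixed_face (a point): middle of the upper edge of the fixed plate's face (cell x = 0, y = -25 mm, 62 mm above the bench), axes as the cell's
- moving_face (a point): middle of the upper edge of the moving plate's face, 62 mm above the bench. Its y distance from fixed_face is the gap: 9 to 11.5 mm at the start, to be 6 mm; the gauge enters between the two. If the carriage is pushed on after the nip, the springs give and the gap will be as much too small once the gauge is out
- push_face (a point): centre of the aluminium thrust plate at the carriage's rear (50 mm wide, 21 to 55 mm above the bench; this point 40 mm up), 42 mm behind the moving plate's face; it looks to the cell's +y and is pushed towards -y to close the gap. Behind it the base is free but for rails 3.5 mm high and an end stop 8 mm high, 45 mm or more away
- stand: aluminium gauge stand, 64 x 164 mm, 60 mm high, fixed to the bench, open at the sides; three slots in a row along its y axis, 50 mm apart, the thin gauge at +y, the middle one at the centre, the thick one at -y. Origin at the centre of its underside
- middle_slot (a point): centre of the middle slot's mouth, on the stand's top, 60 mm above the bench; slot 40 mm along the stand's x, 10 mm along its y, straight through an 8 mm top plate, nothing for 46 mm below the mouth
- gauge_middle: middle-sized gap gauge, about 0.16 kg: steel blade 6 mm thick (y), 36 mm wide (x), reaching 46 mm below an aluminium handle 36 mm wide (x), 20 mm thick (y), 36 mm high; the blade's last 7 mm taper to 2.4 mm. Origin at the centre of the handle's underside (the shoulder), z up. Hangs upright by its shoulder in the middle slot; in the cell the shoulder rests on both plates, the tip 4 mm off the base
- gauge_tip (a point): middle of the blade's tip, 46 mm below the shoulder. A grip across the handle's 20 mm thickness centres the gauge along y; one across its 36 mm width does not push it along y, so it leaves a nipped gauge and the carriage where they are
- gauge_thin: thin gap gauge: blade 4 mm thick, 28 mm wide, handle 28 mm wide, otherwise like the middle one; stays in its slot
- gauge_thick: thick gap gauge: blade 9 mm thick, 44 mm wide, handle 44 mm wide, otherwise like the middle one; stays in its slot
- beaker_near: glass beaker, 67 mm across, 80 mm high, loose, behind the work; origin at the centre of its foot
- vial_a: glass vial with a cap, 23 mm across, 52 mm high, loose, at the front edge; origin at the centre of its foot
- carriage: sliding carriage: white holder with the moving plate in front of it; origin on the cell's underside below that plate's face, axes as the cell's. Dry friction holds it where it is left; about 7 N moves it along the cell's y. The plate (as the fixed one) sits on springs against a front stop: it starts to yield at 3 N, 3 N more per mm, 3 mm at most, so a nipped gauge keeps a squeeze of 3 to 7 N
Things that resemble listed ones, but are neither listed nor needed, are in the scene too. What is shaped like the gauge_middle but turquoise is not meant.

How it is judged:
On the way, in this order (a step that is already met when the one before it is completed fails the run):
1. the middle gauge is home between the plates, its shoulder within 3 mm of their upper edges (z of gauge_middle in the frame of fixed_face between -0.003 and 0.003 m and x of gauge_middle in the frame of fixed_face between -0.015 and 0.015 m and y of gauge_tip in the frame of fixed_face above 0 m and y of gauge_tip in the frame of moving_face below 0 m), for 0.1 s.
2. the plates nip the gauge (over 2 N, gap under 7 mm) with the hand off the carriage (contact force between gauge_middle and carriage above 2 N and y of moving_face in the frame of fixed_face below 0.007 m and contact force between the fingers and cell below 0.1 N and z of gauge_middle in the frame of fixed_face below 0.004 m), for 0.2 s.
3. the gauge is drawn up between the plates, dragging on them (over 1 N on the moving plate while 8 to 40 mm up) (z of gauge_middle in the frame of fixed_face between 0.008 and 0.04 m and contact force between gauge_middle and carriage above 1 N and contact force between the fingers and cell below 0.1 N), for 0.1 s.
At the end, for the whole second after the job is handed in: the gap stands between 5.0 and 6.8 mm, and the middle gauge hangs at rest and upright in its own slot of the stand, its shoulder centre within 5 mm of the slot's mouth, with the other two gauges still in theirs (y of moving_face in the frame of fixed_face between 0.005 and 0.0068 m and distance between gauge_middle and middle_slot below 0.005 m and angle between gauge_middle's own z axis and vertical below 0.1 rad and linear speed of gauge_middle below 0.02 m/s and distance of each of gauge_thin, gauge_thick from where it was at the start of the episode below 0.01 m); the robot touches nothing.
It fails at once if the plates squeeze the gauge with more than 20 N, or the gauge is rammed on the cell with more than 120 N ((contact force between gauge_middle and carriage above 20 N and y of moving_face in the frame of fixed_face below 0.0075 m) or contact force between gauge_middle and cell above 120 N).
It fails at once if another gauge is disturbed (distance of any of gauge_thin, gauge_thick from where it was at the start of the episode above 0.015 m).
It fails at once if the beaker or the vial is pushed or tipped (distance of any of beaker_near, vial_a from where it was at the start of the episode above 0.02 m or angle between any of beaker_near, vial_a's own z axis and vertical above 0.3 rad).
It also fails if it takes over 72 s, if anything falls off the work surface, if the arm or the gripper's body presses on something with over 40 N, if the wrist force passes 120 N, or if a joint passes its speed limit or range.

### The arm

A 6-joint arm with a two-finger parallel gripper is mounted at the origin on a cart in front of the work surface, level with it; the furniture and walls round the work are solid. World frame = base frame: x ahead of the robot, y to its left, z up, the work surface at z = 0. Lengths are in m, angles in rad, forces in N, time in s.
With the tool pointing down it reaches from about 0.375 to 0.825 m from the base axis. Payload 5.5 kg.
Tool frame: the origin (TCP) lies midway between the tips of the shut fingers; the grasp point (between the pads) lies 19 mm behind it; z points along the fingers, y is the line along which they close (so a half turn about z gives the same grasp; the last joint's range is limited). The gripper opens to 85 mm and grips with 20 to 120 N. Pads are 22 mm wide; open, the fingers measure 114 mm over their backs; the gripper's body (76 mm by 85 mm) begins 54 mm behind the grasp point. The pads swing forward as they close: fully open they stand 13 mm farther back than shut.
Start: joints at [-1.321, 0.314, -0.047, 1.21, 0, 1.571], TCP at [0.148, -0.581, 0.231] pointing down, gripper open.
Joint ranges: [-2.67, 2.67], [-0.69, 1.73], [-1.03, 1.25], [-2.08, 2.16], [-1.42, 1.45], [-3.14, 3.14]. Speed limits (rad/s): [2.39, 2.39, 3.01, 3.14, 3.14, 3.14].

### API

Orientations are given as a unit quaternion [x, y, z, w].
In Python, from station import manip gives the robot as it stands.
- The arm moves only by the tool apply_moves, never from a script. Its argument "commands" is a list of rows, each a list of 3 entries, a list of its own where there are three numbers: the turn, a rotation vector about the tool's x, y, z in rad, then the shift along the tool's x, y, z in cm, then the opening, from 0 (shut) to 1 (fully open). In form: [[[rx, ry, rz], [x, y, z], grip], ...]. A call has 1 to 5 rows; each row is the pose to reach, as a shift and turn from the pose commanded when the call began, along the tool's axes at that moment; what a row does not reach only later rows make up. A row lasts 1/10 s, in which the tool goes at most 50 mm and 8.59 degrees, less where a joint would pass 70% of its speed; a pose out of reach is approached as far as the arm can. A call with a gripper value outside its range is refused whole. The fingers move at their own pace and stop on an object; "force" is the grip in N (left out, the last holds). Time passes only in rows, so rows that repeat a pose let the fingers close. It gives the time, the measured TCP pose, the force, the opening and the grip force at its end, in the units of the state.
- manip.state(): the state, without advancing time (a new reading comes with each control period).
- manip.get_image(name): name is "scene" or "top"; returns the picture (400x640x3 uint8, red, green, blue); there is no depth.
- manip.camera_info(name): a dict with "intrinsics" (3x3 intrinsics, pixels), "T" (4x4, takes a point from camera to world coordinates). Camera axes: x right, y up, looking along -z (the intrinsics and any distortion apply to the point x, -y, -z); pixel columns grow to the right and rows downward; lengths in m; the calibration is good to about 2 mm. A picture is of the moment at which its call begins. camera_info takes no time and is no camera call.
- manip.finish_job(): hands the job in; it is judged then, once.
Trained networks look in the newest picture that a camera, given by its name, has taken for a name from the list of things; names that differ only in an ending like _2 or _b are one class to them, and where a whole thing is asked for, a point or a joint stands for the part that bears it (a point fixed in the world has none). Each returns a list of dicts, best first, with "conf" (0 to 1); they miss things now and then, are a little off and sometimes report something else, mostly with a low value. They report only what shows in the picture. A call takes as long as a camera call. They do not tell look-alikes from the thing itself.
- manip.search_frame(camera, label): "position" ([column, row] in pixels, amid what is visible of it).
The state is a dict: "t": time; "joint_positions": joint angles; "qd": joint speeds; "effort": joint torques, N m; "position": TCP position; "orientation": TCP orientation; "wrist_force": force on the tool from outside, world axes, zero at the start; "wrist_torque": the same for the moment, N m; "gripper_width": finger opening in m; "grasp_force": force on a finger pad.
Only numpy, scipy, OpenCV 4.12 (cv2) and the standard library are available. Lean on these libraries where they do the work, as an engineer would, in place of code of your own. Each camera call takes 0.05 s, during which the arm holds its last target. There are 200 camera calls.

## Working session

There is one attempt and no reset: what is moved stays moved. The work goes in short steps, Python scripts to look and compute and a tool call to move; the robot and the scene stay as the last step left them, time stands still between calls to the robot, and variables do not carry over. Pictures are saved under pics/ and viewed, at most 10 in all, crops included, and the job is handed in when it is done.

Besides the shell and the picture viewer there is one more tool, called after "Call:" in YAML: its name, and indented under it one key for each argument. apply_moves: Moves the arm, as the interface text tells. Its arguments: {"type":"object","properties":{"commands":{"type":"array"},"force":{"type":"number"}},"required":["commands"]}

```bash
mkdir -p pics; cat > h.py <<'E'
import numpy as np, cv2
from station import manip
def snap(n,f):
    im=manip.get_image(n); cv2.imwrite(f,im[:,:,::-1]); return im
E
python3 - <<'E'
from h import *
for n in("scene","top"):
    snap(n,f"pics/{n}0.png"); c=manip.camera_info(n); print(n,np.round(c["intrinsics"],1).tolist(),np.round(c["T"],4).tolist(),[k for k in c])
    for l in("cell","push_face","stand","gauge_middle","gauge_thin","gauge_thick","beaker_near","vial_a"):
        print(l,[(np.round(d["position"]).tolist(),round(d["conf"],2)) for d in manip.search_frame(n,l)])
print(manip.state())
E
```

```text
scene [[447.2, 0.0, 311.4], [0.0, 447.2, 200.4], [0.0, 0.0, 1.0]] [[-0.7343, 0.4038, -0.5457, 0.0689], [-0.6786, -0.4596, 0.573, 0.4176], [-0.0194, 0.791, 0.6115, 0.5891], [0.0, 0.0, 0.0, 1.0]] ['intrinsics', 'T']
cell [([276.0, 258.0], 0.95)]
push_face [([277.0, 246.0], 0.74)]
stand [([379.0, 206.0], 0.9), ([386.0, 179.0], 0.67)]
gauge_middle [([386.0, 176.0], 0.8), ([344.0, 294.0], 0.75)]
gauge_thin [([367.0, 190.0], 0.78)]
gauge_thick [([397.0, 168.0], 0.75)]
beaker_near [([275.0, 185.0], 0.92)]
vial_a [([375.0, 249.0], 0.6)]
top [[443.5, 0.0, 315.4], [0.0, 443.5, 199.6], [0.0, 0.0, 1.0]] [[0.0181, 0.9987, -0.0468, 0.471], [-0.9998, 0.0186, 0.0107, -0.0749], [0.0116, 0.0466, 0.9988, 0.9211], [0.0, 0.0, 0.0, 1.0]] ['intrinsics', 'T']
cell [([260.0, 197.0], 0.76), ([250.0, 195.0], 0.42)]
push_face [([251.0, 195.0], 0.82)]
stand [([372.0, 221.0], 0.8)]
gauge_middle [([263.0, 263.0], 0.74), ([381.0, 223.0], 0.61)]
gauge_thin [([354.0, 229.0], 0.45)]
gauge_thick [([407.0, 219.0], 0.73)]
beaker_near [([321.0, 130.0], 0.58)]
vial_a [([317.0, 262.0], 0.68)]
{'t': 0.9, 'joint_positions': array([-1.32098686e+00,  3.13488785e-01, -4.71040025e-02,  1.21020262e+00,
       -1.91174387e-05,  1.57080224e+00]), 'qd': array([-0.00041732, -0.00011604,  0.0012022 , -0.00102763,  0.00018685,
        0.0004378 ]), 'effort': array([-3.64241987e-04, -5.39442694e+01,  3.40053535e+01,  1.16316380e-03,
        3.88851311e-05, -2.95243296e-06]), 'position': array([ 0.14832371, -0.58137035,  0.23130446]), 'orientation': array([ 9.92209908e-01,  1.24577280e-01, -9.42689861e-06,  1.64760712e-06]), 'wrist_force': array([ 0.20223963,  0.05304728, -0.04640575]), 'wrist_torque': array([-0.03255562,  0.02365077,  0.02187091]), 'grasp_force': 0.0, 'gripper_width': 0.0857684090911615}
```

```bash
python3 - <<'E'
import cv2
a=cv2.imread('pics/top0.png');cv2.imwrite('pics/topc.png',cv2.resize(a[110:310,190:450],None,fx=3,fy=3,interpolation=cv2.INTER_CUBIC))
a=cv2.imread('pics/scene0.png');cv2.imwrite('pics/scc.png',cv2.resize(a[130:330,190:450],None,fx=3,fy=3,interpolation=cv2.INTER_CUBIC))
E
```

```text
(no output)
```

View pics/topc.png

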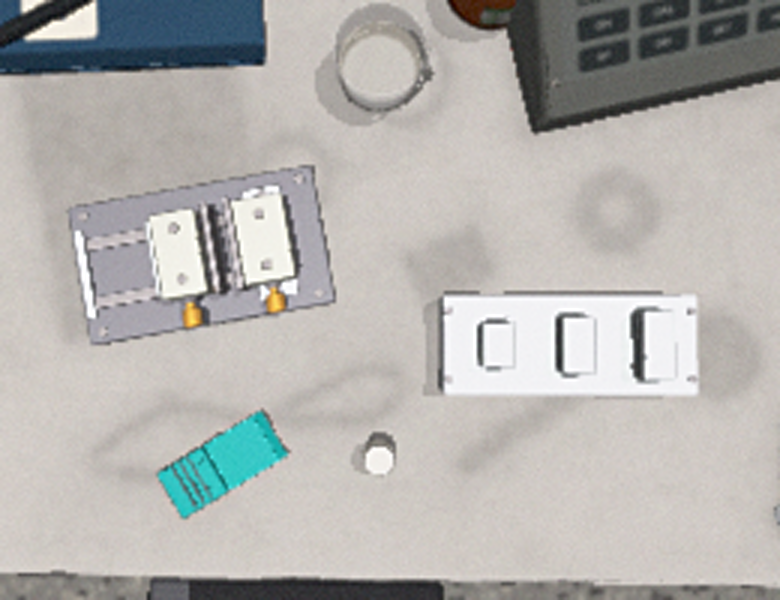

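View pics/scc.png

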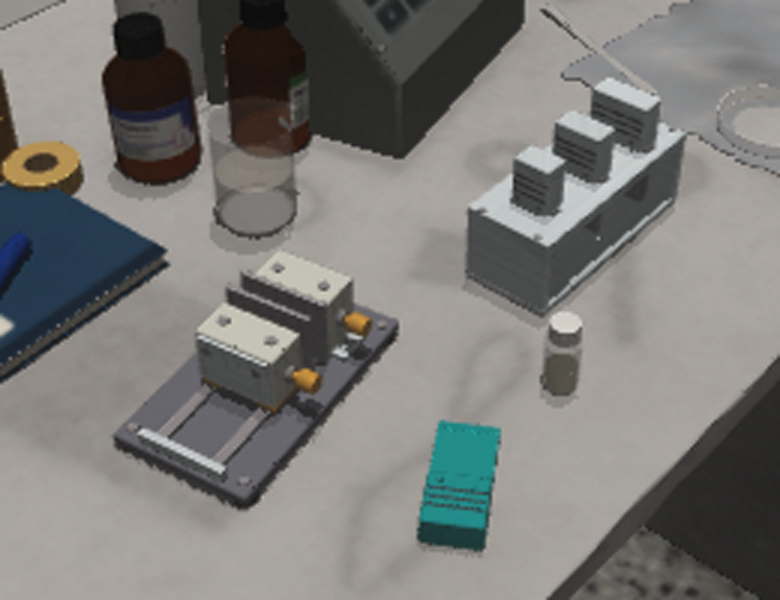

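Top crop: the cell is at (200,255) in the crop, about px (257,195). The stand's three white handles are at crop (497,343), (577,345) and (657,345). For gauge_middle the candidates are:
- The stand's centre slot, px (382,225). I choose this one: it is aluminium, in the middle, and mid-width.
- The turquoise look-alike lying at px (264,264), which is not meant.
- The thin gauge at px (356,224) and the thick one at px (409,225), the other two in the stand.

```bash
cat >> h.py <<'E'
CI={"scene":manip.camera_info("scene"),"top":manip.camera_info("top")}
def proj(n,P):
    c=CI[n]; P=np.atleast_2d(P); T=c["T"]; q=(P-T[:3,3])@T[:3,:3]; q=q*[1,-1,-1]
    u=q@c["intrinsics"].T; return u[:,:2]/u[:,2:]
def world(pose,L):
    x,y,t=pose; c,s=np.cos(t),np.sin(t); L=np.atleast_2d(np.array(L,float))
    return np.c_[x+c*L[:,0]-s*L[:,1], y+s*L[:,0]+c*L[:,1], L[:,2]]
def ray(n,px,z):
    c=CI[n]; K=c["intrinsics"]; d=np.linalg.solve(K,[px[0],px[1],1])*[1,-1,-1]; T=c["T"]
    d=T[:3,:3]@d; o=T[:3,3]; return o+d*(z-o[2])/d[2]
E
cat > fit.py <<'E'
from h import *
from scipy.optimize import least_squares
off={"top":np.array([190,110.]),"scene":np.array([190,130.])}
def px(n,c): return off[n]+(np.array(c)+.5)/3-.5
cell={"top":[((.048,.085,.012),(70,208)),((.048,-.085,.012),(313,167)),((-.048,-.085,.012),(335,300)),((-.048,.085,.012),(93,345))],
"scene":[((.048,.085,.012),(115,437)),((-.048,.085,.012),(243,496)),((-.048,-.085,.012),(398,320))]}
stand={"top":[((.032,.082,.06),(443,296)),((.032,-.082,.06),(697,296)),((-.032,-.082,.06),(697,394)),((-.032,.082,.06),(443,392))],
"scene":[((.032,.082,.06),(469,208)),((-.032,.082,.06),(546,245)),((-.032,-.082,.06),(684,138))]}
for nm,m,x0 in(("cell",cell,(.47,.05,.17)),("stand",stand,(.43,-.2,0))):
  for use in(["top"],["scene"],["top","scene"]):
    f=lambda p:np.concatenate([(proj(n,world(p,[a for a,_ in m[n]]))-[px(n,b) for _,b in m[n]]).ravel() for n in use])
    r=least_squares(f,x0,x_scale=[.1,.1,1]); print(nm,use,np.round(r.x,4),np.round(r.fun,1).tolist())
for c,z in(((501,343),.096),((581,345),.096),((660,345),.096)): print(np.round(ray("top",px("top",c),z),4))
a=cv2.imread('pics/top0.png');b=cv2.imread('pics/scene0.png')
cv2.imwrite('pics/gap.png',np.hstack([cv2.resize(a[165:215,235:295],None,fx=6.5,fy=6.5,interpolation=cv2.INTER_CUBIC),cv2.resize(b[208:258,250:310],None,fx=6.5,fy=6.5,interpolation=cv2.INTER_CUBIC)]))
E
python3 fit.py
```

```text
cell ['top'] [0.5216 0.0346 0.1934] [-0.5, -0.2, 0.1, -0.8, 0.9, 0.8, -0.5, 0.3]
cell ['scene'] [0.522  0.0369 0.2047] [-1.4, -0.9, 1.0, 0.9, 0.4, -0.4]
cell ['top', 'scene'] [0.5219 0.0356 0.196 ] [-1.1, -0.2, -0.4, -1.0, 0.5, 0.5, -0.9, 0.3, -0.9, -1.6, 1.1, 0.5, 1.2, -0.5]
stand ['top'] [ 0.4653 -0.2099  0.0136] [0.2, -0.5, -0.3, -0.1, -0.1, 0.2, 0.1, 0.5]
stand ['scene'] [ 0.4648 -0.2075  0.0147] [-1.0, -0.2, 0.3, 1.0, 0.8, -1.3]
stand ['top', 'scene'] [ 0.4654 -0.2093  0.0133] [-0.1, -0.6, -0.6, -0.1, -0.4, 0.2, -0.2, 0.5, -0.7, -0.8, 0.5, 0.5, 1.1, -1.7]
[ 0.4657 -0.1613  0.096 ]
[ 0.4653 -0.211   0.096 ]
[ 0.4662 -0.2601  0.096 ]
```

View pics/gap.png

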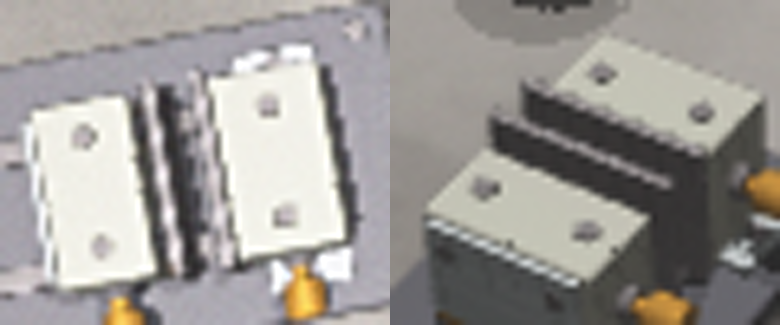

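The zoom shows the moving plate's upper edge near crop (165,185) and the fixed plate's near (210,170). Both cameras' fits agree within about 2 mm, and the handle rays land on the slots. Next I measure the gap and work out the first move.

```bash
cat >> h.py <<'E'
CELL=(.5217,.0350,.194); STAND=(.4653,-.2100,.0135)
from scipy.spatial.transform import Rotation as R
def row(x,y,z,h):
    s=manip.state(); q=R.from_quat(s["orientation"]); M=q.as_matrix()
    h0=np.arctan2(M[1,0],M[0,0]); d=M.T@(np.array([x,y,z])-s["position"])*100
    # turn so that tool x has heading h, tool z straight down
    W=R.from_matrix(np.array([[np.cos(h),np.sin(h),0],[np.sin(h),-np.cos(h),0],[0,0,-1]]))
    print("turn",np.round((q.inv()*W).as_rotvec(),3).tolist(),"shift cm",np.round(d,2).tolist(),"head",round(h0,3),"pos",np.round(s["position"],4),"t",round(s["t"],2))
E
python3 - <<'E'
from h import *
for y in(-.029,-.025,-.016,-.0135,-.012,-.0095):
    print(y,[np.round((p+.5-[235,165])*6.5,0).tolist() for p in proj("top",world(CELL,[(.03,y,.062),(-.03,y,.062)]))],[np.round((p+.5-[250,208])*6.5+[390,0],0).tolist() for p in proj("scene",world(CELL,[(.03,y,.062),(-.03,y,.062)]))])
print(world(CELL,(0,-.02,.062)),world(CELL,(0,.06,.04)))
row(*STAND[:2],.13,.0135)
E
```

```text
-0.029 [[206.0, 70.0], [240.0, 268.0]] [[534.0, 73.0], [712.0, 145.0]]
-0.025 [[193.0, 72.0], [227.0, 270.0]] [[525.0, 81.0], [704.0, 153.0]]
-0.016 [[163.0, 78.0], [197.0, 275.0]] [[507.0, 99.0], [686.0, 172.0]]
-0.0135 [[155.0, 79.0], [189.0, 277.0]] [[501.0, 104.0], [681.0, 178.0]]
-0.012 [[150.0, 80.0], [184.0, 278.0]] [[498.0, 107.0], [678.0, 181.0]]
-0.0095 [[141.0, 81.0], [175.0, 279.0]] [[493.0, 112.0], [673.0, 186.0]]
[[0.52555571 0.01537518 0.062     ]] [[0.51013288 0.09387446 0.04      ]]
turn [0.0, 0.0, 0.236] shift cm [39.89, -28.15, 10.13] head 0.25 pos [ 0.1483 -0.5814  0.2313] t 0.9
```

Call:
apply_moves:
  commands:
    - [[0,0,0.1],[20,-14,3],0.41]
    - [[0,0,0.236],[39.9,-28.15,7],0.41]
    - [[0,0,0.236],[39.9,-28.15,7],0.41]
    - [[0,0,0.236],[39.9,-28.15,7],0.41]
    - [[0,0,0.236],[39.9,-28.15,7],0.41]
  force: 30

```text
t: 1.4
position: [0.3101, -0.3917, 0.1963]
orientation: [1.0, 0.007, 0.0, 0.0]
wrist_force: [1.3, -0.1, 0.8]
gripper_width: 0.0348
grasp_force: 0.0
```

Call:
apply_moves:
  commands:
    - [[0,0,0],[0,0,0],0.41]
    - [[0,0,0],[0,0,0],0.41]
    - [[0,0,0],[0,0,0],0.41]
    - [[0,0,0],[0,0,0],0.41]
    - [[0,0,0],[0,0,0],0.41]

```text
t: 1.9
position: [0.3084, -0.3942, 0.1965]
orientation: [1.0, 0.006, 0.0, 0.0]
wrist_force: [-1.2, 0.0, 0.1]
gripper_width: 0.0352
grasp_force: 0.0
```

```bash
python3 -c "
from h import *
row(*STAND[:2],.112,.0135); row(*STAND[:2],.064,.0135)"
```

```text
turn [0.0, -0.0, -0.002] shift cm [15.9, -18.24, 8.45] head 0.012 pos [ 0.3084 -0.3942  0.1965] t 1.9
turn [0.0, -0.0, -0.002] shift cm [15.9, -18.24, 13.25] head 0.012 pos [ 0.3084 -0.3942  0.1965] t 1.9
```

Call:
apply_moves:
  commands:
    - [[0,0,0],[15.9,-18.24,5],0.41]
    - [[0,0,0],[15.9,-18.24,5],0.41]
    - [[0,0,0],[15.9,-18.24,5],0.41]
    - [[0,0,0],[15.9,-18.24,5],0.41]
    - [[0,0,0],[15.9,-18.24,5],0.41]

```text
t: 2.4
position: [0.4665, -0.2079, 0.1461]
orientation: [1.0, 0.006, 0.0, 0.0]
wrist_force: [0.2, -0.1, -0.4]
gripper_width: 0.0353
grasp_force: 0.0
```

Call:
apply_moves:
  commands:
    - [[0,0,0],[0,0,0],0.41]
    - [[0,0,0],[0,0,0],0.41]

```text
t: 2.6
position: [0.4656, -0.2085, 0.1461]
orientation: [1.0, 0.008, -0.001, 0.0]
wrist_force: [0.2, -0.8, -0.1]
gripper_width: 0.0352
grasp_force: 0.0
```

```bash
python3 -c "
from h import *
row(*STAND[:2],.064,.0135)
a=snap('top','pics/t1.png');b=snap('scene','pics/s1.png')
f=lambda i:cv2.resize(i[:,:,::-1],None,fx=4,fy=4,interpolation=cv2.INTER_CUBIC)
cv2.imwrite('pics/z1.png',np.hstack([f(a[170:270,330:430]),f(b[110:210,340:440])]))"
```

```text
turn [0.0, 0.001, 0.002] shift cm [-0.02, 0.15, 8.21] head 0.015 pos [ 0.4656 -0.2085  0.1461] t 2.6
```

View pics/z1.png

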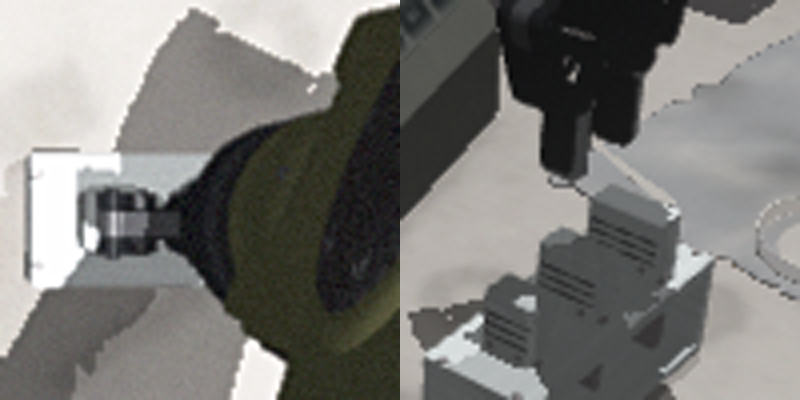

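Fingers (right half, around (590,150)) hang above the middle handle (about (575,265)), parallel to the stand. I'll go down slowly and watch the force.

Call:
apply_moves:
  commands:
    - [[0,0,0],[0,0.15,2],0.41]
    - [[0,0,0],[0,0.15,4],0.41]
    - [[0,0,0],[0,0.15,5],0.41]
    - [[0,0,0],[0,0.15,5.5],0.41]
    - [[0,0,0],[0,0.15,6],0.41]

```text
t: 3.2
position: [0.4655, -0.2109, 0.0866]
orientation: [1.0, 0.006, 0.0, 0.0]
wrist_force: [0.4, 0.3, 0.7]
gripper_width: 0.0353
grasp_force: 0.0
```

Call:
apply_moves:
  commands:
    - [[0,0,0],[0,0,0.7],0.41]
    - [[0,0,0],[0,0,1.4],0.41]
    - [[0,0,0],[0,0,2.1],0.41]
    - [[0,0,0],[0,0,2.1],0.41]

```text
t: 3.6
position: [0.4649, -0.2097, 0.0644]
orientation: [1.0, 0.007, -0.001, -0.0]
wrist_force: [-0.0, 0.3, 0.3]
gripper_width: 0.0349
grasp_force: 0.0
```

Call:
apply_moves:
  commands:
    - [[0,0,0],[0,0,0],0.15]
    - [[0,0,0],[0,0,0],0.1]
    - [[0,0,0],[0,0,0],0.1]
    - [[0,0,0],[0,0,0],0.1]

```text
t: 4.0
position: [0.4656, -0.21, 0.0654]
orientation: [1.0, 0.007, -0.0, -0.0]
wrist_force: [-0.7, -0.4, -2.3]
gripper_width: 0.0196
grasp_force: 31.4
```

Call:
apply_moves:
  commands:
    - [[0,0,0],[0,0,-2],0.1]
    - [[0,0,0],[0,0,-4.5],0.1]
    - [[0,0,0],[0,0,-7],0.1]
    - [[0,0,0],[0,0,-10.5],0.1]
    - [[0,0,0],[0,0,-10.5],0.1]

```text
t: 4.5
position: [0.4684, -0.2114, 0.175]
orientation: [1.0, 0.007, 0.003, 0.002]
wrist_force: [0.2, -0.7, -1.8]
gripper_width: 0.0196
grasp_force: 31.5
```

```bash
python3 -c "
from h import *
s=manip.state();print(s['wrist_force'],s['gripper_width'],s['grasp_force'])
row(*world(CELL,(0,-.0197,0))[0][:2],.135,.194)"
```

```text
[ 0.24081284 -0.67692628 -1.80311259] 0.019605550215035832 31.499783992767334
turn [0.004, -0.007, -0.18] shift cm [5.99, -22.63, 3.96] head 0.014 pos [ 0.4684 -0.2114  0.175 ] t 4.5
```

Call:
apply_moves:
  commands:
    - [[0,0,-0.04],[1.4,-4.5,0],0.1]
    - [[0,0,-0.08],[2.8,-9,0],0.1]
    - [[0,0,-0.13],[4.2,-13.5,0],0.1]
    - [[0,0,-0.18],[5.4,-18,0],0.1]
    - [[0,0,-0.18],[6.2,-22.6,0],0.1]

```text
t: 5.0
position: [0.5247, 0.0185, 0.1697]
orientation: [0.995, 0.097, -0.0, 0.0]
wrist_force: [1.0, -0.4, -0.9]
gripper_width: 0.0198
grasp_force: 31.5
```

Call:
apply_moves:
  commands:
    - [[0,0,0],[0,0,1],0.1]
    - [[0,0,0],[0,0,2],0.1]
    - [[0,0,0],[0,0,3],0.1]
    - [[0,0,0],[0,0,4],0.1]
    - [[0,0,0],[0,0,4],0.1]

```text
t: 5.5
position: [0.5229, 0.0155, 0.1284]
orientation: [0.995, 0.096, -0.002, -0.0]
wrist_force: [-0.5, 0.4, -1.6]
gripper_width: 0.0198
grasp_force: 31.4
```

Call:
apply_moves:
  commands:
    - [[0,0,0],[0,0,0],0.1]
    - [[0,0,0],[0,0,0],0.1]
    - [[0,0,0],[0,0,0],0.1]

```text
t: 5.8
position: [0.525, 0.0164, 0.1309]
orientation: [0.995, 0.096, 0.001, 0.0]
wrist_force: [-0.5, -0.3, -0.9]
gripper_width: 0.0195
grasp_force: 31.4
```

```bash
python3 -c "
from h import *
t=world(CELL,(0,-.0197,0))[0][:2]
row(*t,.066,.194)
a=snap('top','pics/t2.png');b=snap('scene','pics/s2.png')
row(*t,.066,.194)
f=lambda i:cv2.resize(i[:,:,::-1],None,fx=5,fy=5,interpolation=cv2.INTER_CUBIC)
cv2.imwrite('pics/z2.png',np.hstack([f(a[140:240,225:300]),f(b[170:270,240:320])]))"
```

```text
turn [0.0, -0.001, -0.001] shift cm [0.03, 0.09, 6.49] head 0.193 pos [0.525  0.0164 0.1309] t 5.8
turn [0.0, -0.001, -0.0] shift cm [0.04, 0.11, 6.48] head 0.194 pos [0.5248 0.0167 0.1308] t 5.9
```

View pics/z2.png

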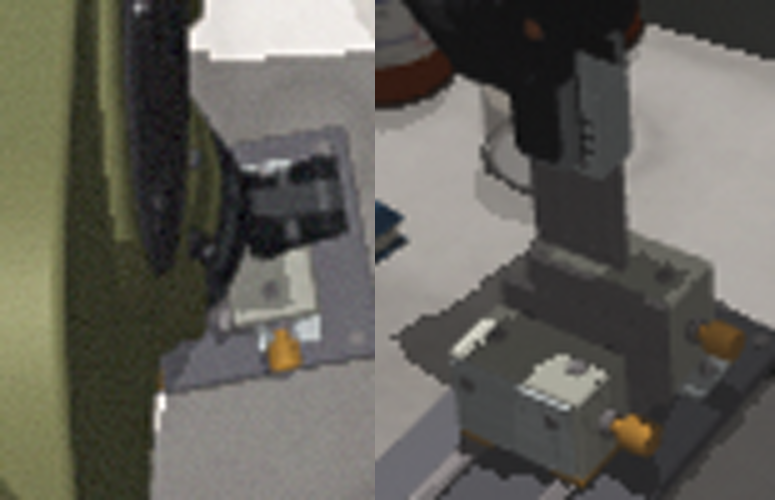

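The blade (right half) hangs edge-parallel just above the gap, its lower edge from about (535,240) to (628,270). I'll check this against the predicted tip.

```bash
python3 -c "
from h import *
s=manip.state()['position']
for dy in(-.004,0,.004):
  P=world((s[0],s[1],.194),[(.018,dy,.0795),(-.018,dy,.0795),(.018,dy,.126),(-.018,dy,.126)])
  print(dy,np.round((proj('scene',P)+.5-[240,170])*5+[375,0]).tolist())
b=cv2.imread('pics/s2.png');cv2.imwrite('pics/z3.png',cv2.resize(b[195:245,260:310],None,fx=11,fy=11,interpolation=cv2.INTER_CUBIC))"
```

```text
-0.004 [[550.0, 230.0], [634.0, 263.0], [540.0, 127.0], [627.0, 159.0]]
0 [[543.0, 236.0], [627.0, 270.0], [534.0, 133.0], [620.0, 165.0]]
0.004 [[537.0, 243.0], [621.0, 276.0], [527.0, 139.0], [614.0, 171.0]]
```

View pics/z3.png

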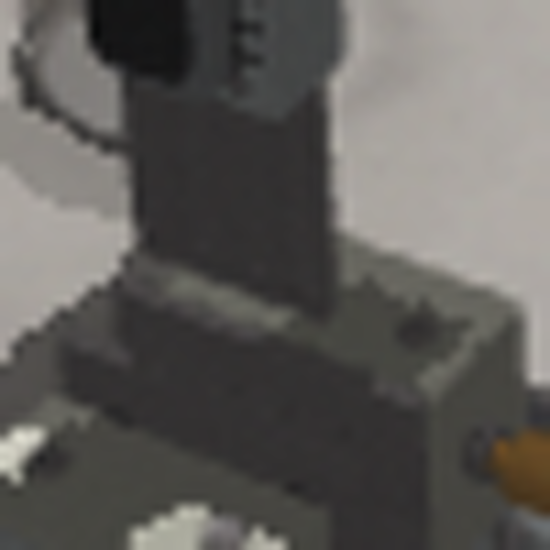

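The tip agrees with the prediction within about 1 mm. I'll lower it in stages.

Call:
apply_moves:
  commands:
    - [[0,0,0],[0,0.06,0.7],0.1]
    - [[0,0,0],[0,0.06,1.4],0.1]
    - [[0,0,0],[0,0.06,2],0.1]
    - [[0,0,0],[0,0.06,2.4],0.1]
    - [[0,0,0],[0,0.06,2.7],0.1]

```text
t: 6.4
position: [0.5242, 0.0162, 0.1026]
orientation: [0.995, 0.097, -0.0, -0.0]
wrist_force: [-0.7, 1.0, -2.2]
gripper_width: 0.0199
grasp_force: 31.5
```

Call:
apply_moves:
  commands:
    - [[0,0,0],[0,0,0.4],0.1]
    - [[0,0,0],[0,0,0.8],0.1]
    - [[0,0,0],[0,0,1.2],0.1]
    - [[0,0,0],[0,0,1.2],0.1]

```text
t: 6.8
position: [0.5242, 0.0161, 0.0908]
orientation: [0.995, 0.097, -0.0, -0.0]
wrist_force: [0.4, -0.2, -1.6]
gripper_width: 0.0194
grasp_force: 31.5
```

Call:
apply_moves:
  commands:
    - [[0,0,0],[0,0,0.6],0.1]
    - [[0,0,0],[0,0,1.2],0.1]
    - [[0,0,0],[0,0,1.8],0.1]
    - [[0,0,0],[0,0,2.1],0.1]
    - [[0,0,0],[0,0,2.1],0.1]

```text
t: 7.3
position: [0.524, 0.0161, 0.0696]
orientation: [0.995, 0.097, -0.001, -0.0]
wrist_force: [0.3, -0.6, -0.6]
gripper_width: 0.0193
grasp_force: 31.5
```

Call:
apply_moves:
  commands:
    - [[0,0,0],[0,0,0.1],0.1]
    - [[0,0,0],[0,0,0.2],0.1]
    - [[0,0,0],[0,0,0.2],0.1]

```text
t: 7.6
position: [0.5246, 0.0162, 0.0684]
orientation: [0.995, 0.097, 0.0, 0.0]
wrist_force: [0.2, -0.4, -1.2]
gripper_width: 0.0194
grasp_force: 31.5
```

Call:
apply_moves:
  commands:
    - [[0,0,0],[0,0,0.1],0.1]
    - [[0,0,0],[0,0,0.2],0.1]
    - [[0,0,0],[0,0,0.2],0.1]

```text
t: 7.9
position: [0.5249, 0.0162, 0.0673]
orientation: [0.995, 0.097, 0.0, 0.0]
wrist_force: [-3.0, 0.2, 7.1]
gripper_width: 0.0196
grasp_force: 32.7
```

Call:
apply_moves:
  commands:
    - [[0,0,0],[0,0,0.1],0.1]
    - [[0,0,0],[0,0,0.1],0.1]
    - [[0,0,0],[0,0,0.1],0.1]

```text
t: 8.2
position: [0.5249, 0.0162, 0.0673]
orientation: [0.995, 0.097, 0.001, 0.0]
wrist_force: [-6.0, -0.4, 16.1]
gripper_width: 0.0198
grasp_force: 34.0
```

Seated at TCP z 0.0673, so the shoulder is on the plates. I'll release and rise, then turn 90° and go behind the carriage.

Call:
apply_moves:
  commands:
    - [[0,0,0],[0,0,-0.2],0.41]
    - [[0,0,0],[0,0,-0.2],0.41]
    - [[0,0,0],[0,0,-0.2],0.41]

```text
t: 8.5
position: [0.5248, 0.0162, 0.0674]
orientation: [0.995, 0.097, 0.0, 0.0]
wrist_force: [-0.5, 0.3, 0.3]
gripper_width: 0.0349
grasp_force: 0.0
```

Call:
apply_moves:
  commands:
    - [[0,0,0],[0,0,-2],0.41]
    - [[0,0,0],[0,0,-5],0.41]
    - [[0,0,0],[0,0,-9],0.41]
    - [[0,0,0.15],[0,-3,-10],0.2]
    - [[0,0,0.3],[0,-6,-10],0]

```text
t: 9.0
position: [0.5149, 0.0191, 0.1699]
orientation: [1.0, 0.002, 0.001, -0.028]
wrist_force: [0.2, -0.6, -0.2]
gripper_width: 0.0069
grasp_force: 0.0
```

Call:
apply_moves:
  commands:
    - [[0,0,0.145],[0,0,0],0]
    - [[0,0,0.29],[0,0,0],0]
    - [[0,0,0.435],[0,0,0],0]
    - [[0,0,0.58],[0,0,0],0]
    - [[0,0,0.725],[0,0,0],0]

```text
t: 9.5
position: [0.4811, -0.091, 0.1674]
orientation: [0.983, -0.157, -0.008, -0.096]
wrist_force: [0.2, -0.5, 1.5]
gripper_width: -0.0
grasp_force: 0.0
```

Call:
apply_moves:
  commands:
    - [[0,0,0.14],[0,0,0],0]
    - [[0,0,0.28],[0,0,0],0]
    - [[0,0,0.42],[0,0,0],0]
    - [[0,0,0.546],[0,0,0],0]
    - [[0,0,0.546],[0,0,0],0]

```text
t: 10.0
position: [0.4183, -0.1834, 0.1677]
orientation: [0.939, -0.308, -0.026, -0.154]
wrist_force: [-0.1, -0.6, -0.6]
gripper_width: -0.0001
grasp_force: 0.0
```

```bash
python3 -c "
from h import *
t=world(CELL,(0,.063,0))[0][:2]
row(*t,.036,.194-np.pi/2)
a=snap('top','pics/t4.png');b=snap('scene','pics/s4.png')
f=lambda i:cv2.resize(i[:,:,::-1],None,fx=4,fy=4,interpolation=cv2.INTER_CUBIC)
cv2.imwrite('pics/z4.png',np.hstack([f(a[140:260,205:305]),f(b[160:280,220:320])]))"
```

```text
turn [-0.211, 0.241, 0.737] shift cm [-6.69, -23.14, 21.48] head -0.613 pos [ 0.4183 -0.1834  0.1677] t 10.0
```

View pics/z4.png

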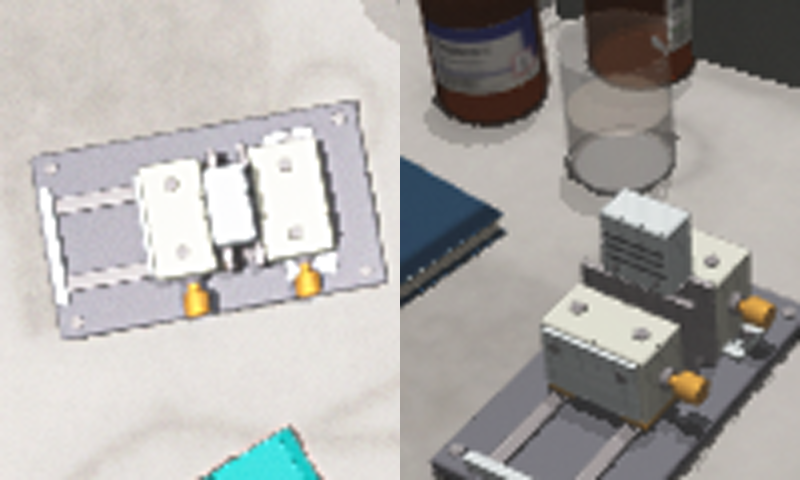

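The gauge sits upright in the gap with its handle on the plates, and the carriage is untouched. But the turn went astray and the arm swung sideways and tilted, so I'll check the joints.

```bash
python3 -c "
from h import *
s=manip.state(); print(np.round(s['joint_positions'],3),s['orientation'],s['qd'])"
```

```text
[-0.615  0.198 -0.389  1.128  0.278  3.141] [ 0.93859023 -0.308063   -0.02572194 -0.15324477] [ 0.04265071 -0.00136316  0.00759611 -0.0116022   0.02471625 -0.00143247]
```

Joint 6 hit its limit (heading = q1 + π − j6), so I'll turn the other way, to heading 1.765.

```bash
python3 -c "
from h import *
row(.45,.0,.20,.194)
row(.45,.0,.20,-.4)"
```

```text
turn [-0.32, 0.022, -0.821] shift cm [-8.33, -16.81, 2.66] head -0.614 pos [ 0.4176 -0.1838  0.1677] t 10.1
turn [-0.292, 0.112, -0.232] shift cm [-8.33, -16.81, 2.66] head -0.614 pos [ 0.4176 -0.1838  0.1677] t 10.1
```

Call:
apply_moves:
  commands:
    - [[-0.1,0,-0.14],[-2,-4,0],0]
    - [[-0.2,0.01,-0.3],[-4,-8,0],0]
    - [[-0.25,0.015,-0.45],[-6,-12,0],0]
    - [[-0.3,0.02,-0.6],[-8,-16,2],0]
    - [[-0.32,0.022,-0.82],[-8.33,-16.8,2.7],0]

```text
t: 10.6
position: [0.452, 0.0061, 0.201]
orientation: [0.999, 0.042, -0.006, -0.011]
wrist_force: [-0.6, -0.1, -0.6]
gripper_width: -0.0
grasp_force: 0.0
```

```bash
python3 -c "
from h import *
row(.45,.0,.20,.194)
row(*world(CELL,(0,.063,0))[0][:2],.17,.194)
print(manip.state()['joint_positions'])"
```

```text
turn [-0.023, 0.009, -0.109] shift cm [-0.25, 0.59, 0.09] head 0.085 pos [0.452  0.0061 0.201 ] t 10.6
turn [-0.023, 0.009, -0.109] shift cm [6.53, -8.48, 3.22] head 0.085 pos [0.452  0.0061 0.201 ] t 10.6
[-1.89631748e-03  6.26717725e-02 -4.24635683e-01  1.09563021e+00
  2.10326405e-02  3.05500539e+00]
```

Call:
apply_moves:
  commands:
    - [[-0.023,0.009,-0.12],[0,0,0],0]
    - [[-0.023,0.009,-0.25],[0,0,0],0]
    - [[-0.023,0.009,-0.39],[0,0,0],0]
    - [[-0.023,0.009,-0.53],[0,0,0],0]
    - [[-0.023,0.009,-0.53],[0,0,0],0]

```text
t: 11.1
position: [0.4507, 0.0024, 0.2]
orientation: [0.955, 0.298, 0.001, -0.001]
wrist_force: [0.1, 0.2, 0.1]
gripper_width: -0.0
grasp_force: 0.0
```

Call:
apply_moves:
  commands:
    - [[0,0,-0.14],[0,0,0],0]
    - [[0,0,-0.28],[0,0,0],0]
    - [[0,0,-0.42],[0,0,0],0]
    - [[0,0,-0.56],[0,0,0],0]
    - [[0,0,-0.7],[0,0,0],0]

```text
t: 11.6
position: [0.4506, 0.002, 0.2]
orientation: [0.794, 0.607, 0.001, -0.001]
wrist_force: [0.5, -0.4, -0.3]
gripper_width: 0.0001
grasp_force: 0.0
```

```bash
python3 -c "
from h import *
row(*world(CELL,(0,.063,0))[0][:2],.17,.194+np.pi/2)
print(manip.state()['joint_positions'])"
```

```text
turn [0.0, -0.003, -0.459] shift cm [10.69, 3.2, 3.03] head 1.306 pos [0.4506 0.002  0.2   ] t 11.6
[ 0.00238358  0.0497766  -0.44047056  1.08032088  0.00284061  1.83837017]
```

Call:
apply_moves:
  commands:
    - [[0,0,-0.12],[3,1,0],0]
    - [[0,0,-0.25],[6,2,1],0]
    - [[0,0,-0.38],[9,3,2],0]
    - [[0,0,-0.459],[10.7,3.2,3],0]
    - [[0,0,-0.459],[10.7,3.2,3],0]

```text
t: 12.1
position: [0.5096, 0.0984, 0.1688]
orientation: [0.636, 0.772, 0.001, -0.002]
wrist_force: [-0.3, 0.4, -0.0]
gripper_width: -0.0003
grasp_force: 0.0
```

Call:
apply_moves:
  commands:
    - [[0,0,0],[0,0,0],0]
    - [[0,0,0],[0,0,0],0]

```text
t: 12.3
position: [0.5095, 0.0959, 0.1707]
orientation: [0.637, 0.771, 0.001, -0.001]
wrist_force: [1.2, -0.3, 0.0]
gripper_width: 0.0001
grasp_force: 0.0
```

```bash
python3 -c "
from h import *
row(*world(CELL,(0,.063,0))[0][:2],.036,.194+np.pi/2)"
```

```text
turn [0.001, -0.002, -0.005] shift cm [0.06, 0.02, 13.47] head 1.759 pos [0.5095 0.0959 0.1707] t 12.3
```

Call:
apply_moves:
  commands:
    - [[0,0,0],[0,0,3],0]
    - [[0,0,0],[0,0,6],0]
    - [[0,0,0],[0,0,9],0]
    - [[0,0,0],[0,0,12],0]
    - [[0,0,0],[0,0,13.4],0]

```text
t: 12.8
position: [0.5081, 0.0955, 0.0346]
orientation: [0.638, 0.77, 0.0, -0.001]
wrist_force: [-0.2, 0.7, -0.3]
gripper_width: -0.0001
grasp_force: 0.0
```

Call:
apply_moves:
  commands:
    - [[0,0,0],[-0.5,0,0],0]
    - [[0,0,0],[-1,0,0],0]
    - [[0,0,0],[-1.3,0,0],0]
    - [[0,0,0],[-1.5,0,0],0]
    - [[0,0,0],[-1.5,0,0],0]

```text
t: 13.3
position: [0.5134, 0.0817, 0.0372]
orientation: [0.637, 0.771, 0.002, -0.0]
wrist_force: [0.4, 0.1, 0.7]
gripper_width: -0.0003
grasp_force: 0.0
```

```bash
python3 -c "
from h import *
row(*world(CELL,(0,.04,0))[0][:2],.036,.194+np.pi/2);print(manip.state()['wrist_force'])"
```

```text
turn [0.002, -0.002, -0.004] shift cm [-0.74, -0.08, 0.12] head 1.761 pos [0.5134 0.0817 0.0372] t 13.3
[0.40435418 0.11295445 0.68291403]
```

Call:
apply_moves:
  commands:
    - [[0,0,0],[-0.2,0,0],0]
    - [[0,0,0],[-0.4,0,0],0]
    - [[0,0,0],[-0.5,0,0],0]
    - [[0,0,0],[-0.5,0,0],0]

```text
t: 13.7
position: [0.5135, 0.077, 0.0362]
orientation: [0.636, 0.771, 0.001, -0.001]
wrist_force: [-0.2, 0.3, 0.3]
gripper_width: -0.0001
grasp_force: 0.0
```

Call:
apply_moves:
  commands:
    - [[0,0,0],[-0.1,0,0],0]
    - [[0,0,0],[-0.2,0,0],0]
    - [[0,0,0],[-0.2,0,0],0]

```text
t: 14.0
position: [0.5139, 0.0751, 0.0362]
orientation: [0.636, 0.771, 0.001, -0.001]
wrist_force: [-0.7, 0.8, -0.2]
gripper_width: 0.0001
grasp_force: 0.0
```

Call:
apply_moves:
  commands:
    - [[0,0,0],[-0.1,0,0],0]
    - [[0,0,0],[-0.2,0,0],0]
    - [[0,0,0],[-0.2,0,0],0]

```text
t: 14.3
position: [0.5141, 0.0742, 0.0363]
orientation: [0.636, 0.772, 0.002, -0.002]
wrist_force: [0.0, 5.2, 1.0]
gripper_width: -0.0002
grasp_force: 2.6
```

Call:
apply_moves:
  commands:
    - [[0,0,0],[-0.05,0,0],0]
    - [[0,0,0],[-0.1,0,0],0]
    - [[0,0,0],[-0.1,0,0],0]

```text
t: 14.6
position: [0.5141, 0.0739, 0.0363]
orientation: [0.636, 0.772, 0.002, -0.002]
wrist_force: [-1.1, 6.4, 0.8]
gripper_width: 0.0
grasp_force: 3.5
```

Call:
apply_moves:
  commands:
    - [[0,0,0],[-0.05,0,0],0]
    - [[0,0,0],[-0.1,0,0],0]
    - [[0,0,0],[-0.1,0,0],0]

```text
t: 14.9
position: [0.5143, 0.0729, 0.0363]
orientation: [0.636, 0.772, 0.002, -0.002]
wrist_force: [-1.5, 6.8, -0.3]
gripper_width: -0.0002
grasp_force: 3.6
```

Call:
apply_moves:
  commands:
    - [[0,0,0],[-0.05,0,0],0]
    - [[0,0,0],[-0.1,0,0],0]
    - [[0,0,0],[-0.1,0,0],0]

```text
t: 15.2
position: [0.5145, 0.072, 0.0363]
orientation: [0.636, 0.772, 0.002, -0.002]
wrist_force: [-0.6, 6.6, 0.9]
gripper_width: 0.0003
grasp_force: 3.6
```

Call:
apply_moves:
  commands:
    - [[0,0,0],[-0.05,0,0],0]
    - [[0,0,0],[-0.05,0,0],0]
    - [[0,0,0],[-0.05,0,0],0]

```text
t: 15.5
position: [0.5146, 0.0715, 0.0363]
orientation: [0.636, 0.772, 0.002, -0.002]
wrist_force: [-1.5, 6.6, 1.2]
gripper_width: -0.0003
grasp_force: 3.6
```

Call:
apply_moves:
  commands:
    - [[0,0,0],[-0.05,0,0],0]
    - [[0,0,0],[-0.05,0,0],0]
    - [[0,0,0],[-0.05,0,0],0]

```text
t: 15.8
position: [0.5147, 0.071, 0.0363]
orientation: [0.636, 0.772, 0.002, -0.002]
wrist_force: [-1.1, 7.8, 0.6]
gripper_width: 0.0002
grasp_force: 3.6
```

```bash
python3 -c "
from h import *
b=snap('scene','pics/s5.png')
cv2.imwrite('pics/z5.png',cv2.resize(b[195:255,240:310,::-1],None,fx=9,fy=9,interpolation=cv2.INTER_CUBIC))"
```

```text
(no output)
```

View pics/z5.png

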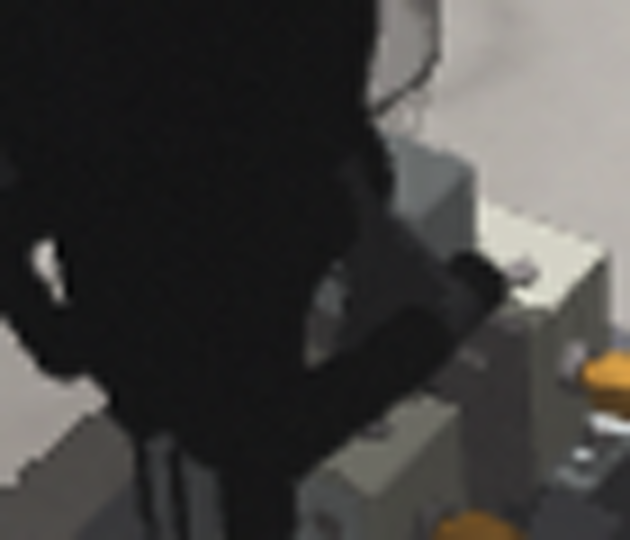

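The gripper hides the gap, so I'll go by force. The pad force (3.6 N) is the cleaner signal.

Call:
apply_moves:
  commands:
    - [[0,0,0],[-0.05,0,0],0]
    - [[0,0,0],[-0.05,0,0],0]

```text
t: 16.05
position: [0.5148, 0.0705, 0.0363]
orientation: [0.636, 0.772, 0.002, -0.002]
wrist_force: [-1.3, 8.1, 1.0]
gripper_width: 0.0001
grasp_force: 3.6
```

Call:
apply_moves:
  commands:
    - [[0,0,0],[-0.05,0,0],0]
    - [[0,0,0],[-0.05,0,0],0]

```text
t: 16.25
position: [0.5149, 0.07, 0.0363]
orientation: [0.636, 0.772, 0.002, -0.002]
wrist_force: [-2.2, 6.9, 1.4]
gripper_width: 0.0
grasp_force: 3.6
```

Call:
apply_moves:
  commands:
    - [[0,0,0],[-0.05,0,0],0]
    - [[0,0,0],[-0.05,0,0],0]

```text
t: 16.45
position: [0.515, 0.0695, 0.0363]
orientation: [0.636, 0.772, 0.002, -0.002]
wrist_force: [-0.8, 7.0, 1.0]
gripper_width: -0.0001
grasp_force: 3.6
```

Call:
apply_moves:
  commands:
    - [[0,0,0],[-0.03,0,0],0]
    - [[0,0,0],[-0.03,0,0],0]

```text
t: 16.65
position: [0.515, 0.0693, 0.0363]
orientation: [0.636, 0.772, 0.002, -0.002]
wrist_force: [-1.5, 7.7, 1.0]
gripper_width: -0.0004
grasp_force: 3.7
```

Call:
apply_moves:
  commands:
    - [[0,0,0],[-0.03,0,0],0]
    - [[0,0,0],[-0.03,0,0],0]

```text
t: 16.85
position: [0.5151, 0.0691, 0.0363]
orientation: [0.636, 0.772, 0.002, -0.002]
wrist_force: [-1.6, 8.2, 2.0]
gripper_width: 0.0001
grasp_force: 3.9
```

Call:
apply_moves:
  commands:
    - [[0,0,0],[-0.03,0,0],0]
    - [[0,0,0],[-0.03,0,0],0]

```text
t: 17.05
position: [0.5151, 0.0691, 0.0363]
orientation: [0.636, 0.772, 0.003, -0.003]
wrist_force: [-1.4, 7.7, 0.2]
gripper_width: 0.0001
grasp_force: 4.4
```

Call:
apply_moves:
  commands:
    - [[0,0,0],[-0.03,0,0],0]
    - [[0,0,0],[-0.03,0,0],0]

```text
t: 17.25
position: [0.5151, 0.069, 0.0363]
orientation: [0.636, 0.772, 0.003, -0.003]
wrist_force: [-1.8, 10.1, 1.2]
gripper_width: -0.0002
grasp_force: 4.8
```

Call:
apply_moves:
  commands:
    - [[0,0,0],[-0.03,0,0],0]
    - [[0,0,0],[-0.03,0,0],0]

```text
t: 17.45
position: [0.5151, 0.0689, 0.0363]
orientation: [0.636, 0.772, 0.003, -0.003]
wrist_force: [-2.0, 9.5, 2.0]
gripper_width: 0.0004
grasp_force: 5.1
```

Call:
apply_moves:
  commands:
    - [[0,0,0],[-0.02,0,0],0]
    - [[0,0,0],[-0.02,0,0],0]

```text
t: 17.65
position: [0.5151, 0.0688, 0.0363]
orientation: [0.636, 0.772, 0.003, -0.003]
wrist_force: [-2.4, 11.1, 1.3]
gripper_width: 0.0001
grasp_force: 5.2
```

Call:
apply_moves:
  commands:
    - [[0,0,0],[-0.03,0,0],0]
    - [[0,0,0],[-0.03,0,0],0]

```text
t: 17.85
position: [0.5151, 0.0687, 0.0363]
orientation: [0.636, 0.772, 0.003, -0.003]
wrist_force: [-1.9, 11.3, 1.0]
gripper_width: 0.0002
grasp_force: 5.4
```

Call:
apply_moves:
  commands:
    - [[0,0,0],[0.3,0,0],0]
    - [[0,0,0],[0.8,0,0],0]
    - [[0,0,0],[1.5,0,0],0]
    - [[0,0,0],[2,0,0],0]
    - [[0,0,0],[2,0,0],0]

```text
t: 18.35
position: [0.5118, 0.086, 0.0363]
orientation: [0.636, 0.772, 0.001, -0.001]
wrist_force: [-0.3, -0.4, -0.3]
gripper_width: -0.0003
grasp_force: 0.0
```

Call:
apply_moves:
  commands:
    - [[0,0,0],[0,0,-3],0]
    - [[0,0,0],[0,0,-7],0.3]
    - [[0,0,0],[0,0,-11],0.6]
    - [[0,0,0],[0,0,-13.5],0.75]
    - [[0,0,0],[0,0,-13.5],0.75]

```text
t: 18.85
position: [0.5147, 0.0854, 0.1755]
orientation: [0.636, 0.771, 0.004, 0.002]
wrist_force: [0.8, -0.2, -0.5]
gripper_width: 0.0579
grasp_force: 0.0
```

```bash
python3 -c "
from h import *
row(*world(CELL,(0,-.0215,0))[0][:2],.165,.194+np.pi/2)"
```

```text
turn [0.008, -0.002, -0.003] shift cm [-7.23, -0.27, 1.03] head 1.762 pos [0.5147 0.0854 0.1755] t 18.85
```

Call:
apply_moves:
  commands:
    - [[0,0,0],[-3,0,0.5],0.7]
    - [[0,0,0],[-6,0,1],0.7]
    - [[0,0,0],[-7.2,0,1],0.7]
    - [[0,0,0],[-7.2,0,1],0.7]
    - [[0,0,0],[-7.2,0,1],0.7]

```text
t: 19.35
position: [0.5252, 0.0148, 0.1607]
orientation: [0.637, 0.771, 0.001, -0.001]
wrist_force: [-0.6, 0.0, -0.9]
gripper_width: 0.0596
grasp_force: 0.0
```

Call:
apply_moves:
  commands:
    - [[0,0,0],[0,0,0],0.7]
    - [[0,0,0],[0,0,0],0.7]
    - [[0,0,0],[0,0,0],0.7]

```text
t: 19.65
position: [0.5256, 0.0151, 0.1612]
orientation: [0.636, 0.772, 0.001, -0.001]
wrist_force: [-0.3, 0.0, -0.7]
gripper_width: 0.0599
grasp_force: 0.0
```

```bash
python3 -c "
from h import *
row(*world(CELL,(-.0005,-.022,0))[0][:2],.068,.194+np.pi/2)"
```

```text
turn [0.001, -0.003, -0.002] shift cm [-0.2, -0.05, 9.32] head 1.763 pos [0.5256 0.0151 0.1612] t 19.65
```

Call:
apply_moves:
  commands:
    - [[0,0,0],[-0.2,0,3],0.7]
    - [[0,0,0],[-0.2,0,6],0.7]
    - [[0,0,0],[-0.2,0,8],0.7]
    - [[0,0,0],[-0.2,0,9],0.7]
    - [[0,0,0],[-0.2,0,9.2],0.7]

```text
t: 20.15
position: [0.5251, 0.0129, 0.0682]
orientation: [0.636, 0.771, 0.0, -0.002]
wrist_force: [-0.1, 0.7, 0.4]
gripper_width: 0.0599
grasp_force: 0.0
```

Call:
apply_moves:
  commands:
    - [[0,0,0],[0,0,0],0.7]
    - [[0,0,0],[0,0,0],0.5]
    - [[0,0,0],[0,0,0],0.4]
    - [[0,0,0],[0,0,0],0.35]
    - [[0,0,0],[0,0,0],0.35]

```text
t: 20.65
position: [0.5268, 0.0127, 0.0703]
orientation: [0.636, 0.771, 0.002, -0.0]
wrist_force: [-1.6, -0.8, 6.7]
gripper_width: 0.0359
grasp_force: 30.3
```

```bash
python3 -c "
from h import *
row(*world(CELL,(-.0005,-.022,0))[0][:2],.068,.194+np.pi/2);s=manip.state();print(s['wrist_force'],s['wrist_torque'],s['gripper_width'],s['grasp_force'])"
```

```text
turn [0.003, -0.002, -0.003] shift cm [0.08, -0.12, 0.23] head 1.762 pos [0.5268 0.0127 0.0703] t 20.65
[-1.638304   -0.78180397  6.70109047] [0.03938649 0.27462195 0.11311402] 0.0358524940586022 30.288750529289246
```

Call:
apply_moves:
  commands:
    - [[0,0,0],[0,0,-0.3],0.35]
    - [[0,0,0],[0,0,-0.6],0.35]
    - [[0,0,0],[0,0,-0.9],0.35]
    - [[0,0,0],[0,0,-1.2],0.35]
    - [[0,0,0],[0,0,-1.5],0.35]

```text
t: 21.15
position: [0.5256, 0.0125, 0.0841]
orientation: [0.636, 0.771, 0.001, -0.001]
wrist_force: [-0.1, -1.2, -4.7]
gripper_width: 0.0353
grasp_force: 30.6
```

Call:
apply_moves:
  commands:
    - [[0,0,0],[0,0,-0.3],0.35]
    - [[0,0,0],[0,0,-0.6],0.35]
    - [[0,0,0],[0,0,-0.9],0.35]
    - [[0,0,0],[0,0,-1.2],0.35]
    - [[0,0,0],[0,0,-1.5],0.35]

```text
t: 21.65
position: [0.526, 0.0126, 0.0994]
orientation: [0.636, 0.771, 0.001, -0.001]
wrist_force: [0.7, -0.8, -4.9]
gripper_width: 0.0352
grasp_force: 30.6
```

Call:
apply_moves:
  commands:
    - [[0,0,0],[0,0,-0.4],0.35]
    - [[0,0,0],[0,0,-0.8],0.35]
    - [[0,0,0],[0,0,-1.2],0.35]
    - [[0,0,0],[0,0,-1.6],0.35]
    - [[0,0,0],[0,0,-2],0.35]

```text
t: 22.15
position: [0.5263, 0.0128, 0.1198]
orientation: [0.636, 0.771, 0.002, -0.001]
wrist_force: [-0.1, 0.7, -2.7]
gripper_width: 0.0355
grasp_force: 31.0
```

Call:
apply_moves:
  commands:
    - [[0,0,0],[0,0,-2],0.35]
    - [[0,0,0],[0,0,-4],0.35]
    - [[0,0,0],[0,0,-5],0.35]
    - [[0,0,0],[0,0,-5],0.35]
    - [[0,0,0],[0,0,-5],0.35]

```text
t: 22.65
position: [0.5258, 0.0125, 0.1688]
orientation: [0.636, 0.771, 0.001, -0.001]
wrist_force: [-0.3, -0.2, -2.9]
gripper_width: 0.0355
grasp_force: 31.0
```

```bash
python3 -c "
from h import *
s=manip.state();print(s['wrist_force'],s['gripper_width'],s['grasp_force'],s['joint_positions'])
row(*STAND[:2],.165,.0135+np.pi/2)
a=snap('top','pics/t6.png');b=snap('scene','pics/s6.png')
cv2.imwrite('pics/z6.png',np.hstack([cv2.resize(i[:,:,::-1],None,fx=5,fy=5,interpolation=cv2.INTER_CUBIC) for i in (a[150:260,230:300],b[150:260,245:325])]))"
```

```text
[-0.32440463 -0.17532069 -2.94352267] 0.03550566639667189 31.049623489379883 [ 0.02208505  0.20986775 -0.32893671  1.03184688  0.00273285  1.40163932]
turn [0.0, -0.003, 0.178] shift cm [-20.7, -10.17, 0.31] head 1.762 pos [0.5258 0.0125 0.1688] t 22.65
```

View pics/z6.png

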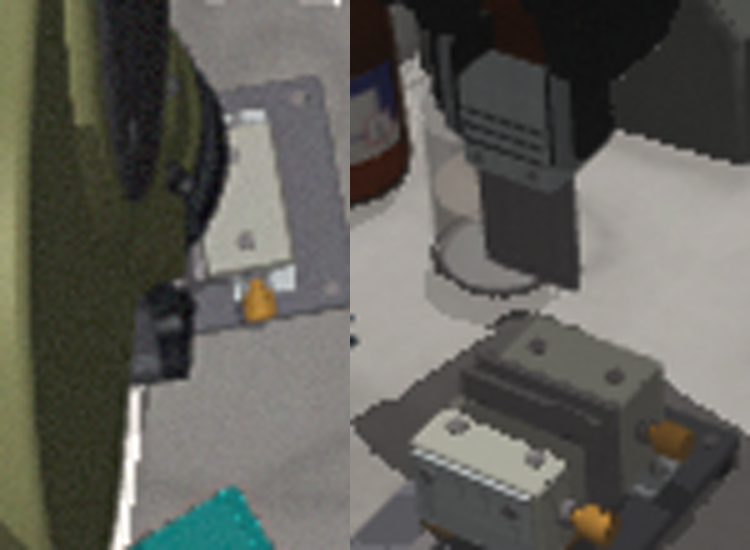

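The gauge is clear of the cell, upright and gripped across its width, and the drag felt was about 3 N. From the blade's lower edge, about (487,255) to (578,289), I'll work out where it sits along the pads.

```bash
python3 -c "
from h import *
from scipy.optimize import least_squares
s=manip.state()['position']; s=[.5258,.0125,.1688]
m=np.array([[487,253],[578,289]]);mp=(m-[350,0]+.5)/5-.5+[245,150]
m2=(np.array([[135,240],[328,312]])+.5)/11-.5+[260,195]
def fit(mp,pos):
  f=lambda p:(proj('scene',world((pos[0],pos[1],.194),[(.018+p[0],p[1],p[2]),(-.018+p[0],p[1],p[2])]))-mp).ravel()
  r=least_squares(f,[0,0,pos[2]-.05]);print(np.round(r.x,4),np.round(r.fun,2))
  z=pos[2]-.0513
  f2=lambda p:f([p[0],p[1],z]); r=least_squares(f2,[0,0]); print(' fixed z',np.round(r.x,4),np.round(r.fun,2))
fit(mp,s); fit(m2,[.5249,.0165,.131])
row(*STAND[:2],.165,.0135+np.pi/2)
print(manip.state()['position'])"
```

```text
[-0.0227  0.0314  0.1435] [-0.05  0.14  0.05 -0.14]
 fixed z [-0.0024  0.005 ] [ 0.46  0.35 -0.45 -0.31]
[-0.0123  0.0187  0.0994] [ 0.07 -0.18 -0.07  0.18]
 fixed z [0.002  0.0001] [ 0.41 -0.04 -0.4   0.05]
turn [-0.001, -0.003, 0.178] shift cm [-20.7, -10.11, 0.26] head 1.762 pos [0.5252 0.0125 0.1681] t 22.75
[0.52519687 0.012464   0.16808396]
```

Call:
apply_moves:
  commands:
    - [[0,0,0.04],[-4.2,-2,0],0.35]
    - [[0,0,0.08],[-8.4,-4,0],0.35]
    - [[0,0,0.12],[-12.6,-6,0],0.35]
    - [[0,0,0.16],[-16.8,-8,0],0.35]
    - [[0,0,0.178],[-20.8,-10.1,0],0.35]

```text
t: 23.25
position: [0.4652, -0.2124, 0.1676]
orientation: [0.703, 0.711, 0.001, -0.001]
wrist_force: [1.0, 0.6, -1.1]
gripper_width: 0.0355
grasp_force: 31.0
```

Call:
apply_moves:
  commands:
    - [[0,0,0],[0,0,0],0.35]
    - [[0,0,0],[0,0,0],0.35]
    - [[0,0,0],[0,0,0],0.35]
    - [[0,0,0],[0,0,0],0.35]
    - [[0,0,0],[0,0,0],0.35]

```text
t: 23.75
position: [0.4666, -0.2098, 0.1684]
orientation: [0.702, 0.712, 0.001, -0.001]
wrist_force: [0.7, 0.3, -1.8]
gripper_width: 0.0352
grasp_force: 31.0
```

```bash
python3 -c "
from h import *
row(.4654,-.2115,.118,.0135+np.pi/2)
a=snap('top','pics/t7.png');b=snap('scene','pics/s7.png')
row(.4654,-.2115,.118,.0135+np.pi/2)
cv2.imwrite('pics/z7.png',cv2.resize(b[110:210,340:440,::-1],None,fx=6,fy=6,interpolation=cv2.INTER_CUBIC))
s=manip.state()['position'];P=world((s[0],s[1],.0135),[(x,y,z) for z in(s[2]-.0543,s[2]-.0083) for y in(-.002,.0013,.004) for x in(.018,-.018)])
print(np.round((proj('scene',P)+.5-[340,110])*6).tolist())"
```

```text
turn [0.0, -0.003, 0.002] shift cm [-0.18, -0.13, 5.04] head 1.586 pos [ 0.4666 -0.2098  0.1684] t 23.75
turn [0.0, -0.003, 0.001] shift cm [-0.15, -0.13, 5.05] head 1.586 pos [ 0.4666 -0.2101  0.1685] t 23.85
[[232.0, 296.0], [325.0, 335.0], [226.0, 301.0], [319.0, 340.0], [221.0, 304.0], [314.0, 343.0], [242.0, 173.0], [338.0, 211.0], [236.0, 177.0], [332.0, 215.0], [231.0, 181.0], [327.0, 218.0]]
```

View pics/z7.png

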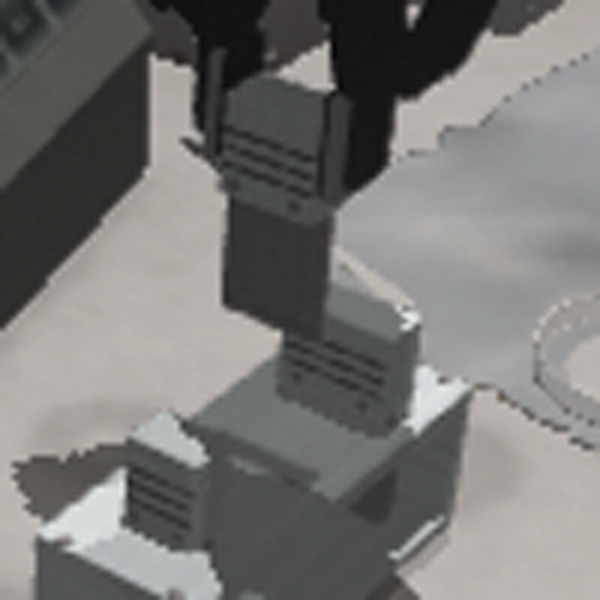

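The blade's lower edge, (222,303) to (323,340), matches the prediction for a 1–2 mm offset, and the slot is open below. I'll lower it with the correction.

Call:
apply_moves:
  commands:
    - [[0,0,0],[-0.15,-0.1,1.5],0.35]
    - [[0,0,0],[-0.15,-0.1,3],0.35]
    - [[0,0,0],[-0.15,-0.1,4],0.35]
    - [[0,0,0],[-0.15,-0.1,4.8],0.35]
    - [[0,0,0],[-0.15,-0.1,4.8],0.35]

```text
t: 24.35
position: [0.4647, -0.2118, 0.1195]
orientation: [0.702, 0.712, 0.001, -0.002]
wrist_force: [0.6, -0.2, -1.1]
gripper_width: 0.0355
grasp_force: 31.0
```

Call:
apply_moves:
  commands:
    - [[0,0,0],[0,0,0.2],0.35]
    - [[0,0,0],[0,0,0.5],0.35]
    - [[0,0,0],[0,0,0.8],0.35]
    - [[0,0,0],[0,0,0.8],0.35]

```text
t: 24.75
position: [0.4652, -0.2123, 0.1123]
orientation: [0.702, 0.712, 0.001, -0.001]
wrist_force: [-0.2, 0.5, -1.9]
gripper_width: 0.0357
grasp_force: 31.0
```

Call:
apply_moves:
  commands:
    - [[0,0,0],[0,0,0.3],0.35]
    - [[0,0,0],[0,0,0.6],0.35]
    - [[0,0,0],[0,0,0.9],0.35]
    - [[0,0,0],[0,0,0.9],0.35]

```text
t: 25.15
position: [0.465, -0.2121, 0.103]
orientation: [0.702, 0.712, 0.001, -0.001]
wrist_force: [-0.3, 0.1, -2.1]
gripper_width: 0.0355
grasp_force: 31.0
```

Call:
apply_moves:
  commands:
    - [[0,0,0],[0,0,0.4],0.35]
    - [[0,0,0],[0,0,0.8],0.35]
    - [[0,0,0],[0,0,1.2],0.35]
    - [[0,0,0],[0,0,1.2],0.35]

```text
t: 25.55
position: [0.4648, -0.212, 0.0908]
orientation: [0.702, 0.712, 0.001, -0.001]
wrist_force: [-1.0, 1.2, -2.7]
gripper_width: 0.0356
grasp_force: 31.0
```

Call:
apply_moves:
  commands:
    - [[0,0,0],[0,0,0.5],0.35]
    - [[0,0,0],[0,0,1],0.35]
    - [[0,0,0],[0,0,1.5],0.35]
    - [[0,0,0],[0,0,1.9],0.35]
    - [[0,0,0],[0,0,1.9],0.35]

```text
t: 26.05
position: [0.4648, -0.212, 0.0717]
orientation: [0.702, 0.712, 0.001, -0.001]
wrist_force: [-0.2, -0.0, -1.9]
gripper_width: 0.0354
grasp_force: 31.0
```

Call:
apply_moves:
  commands:
    - [[0,0,0],[0,0,0.1],0.35]
    - [[0,0,0],[0,0,0.2],0.35]
    - [[0,0,0],[0,0,0.25],0.35]
    - [[0,0,0],[0,0,0.25],0.35]

```text
t: 26.45
position: [0.4654, -0.2122, 0.0701]
orientation: [0.702, 0.712, 0.001, -0.001]
wrist_force: [-0.3, 0.4, -2.2]
gripper_width: 0.0358
grasp_force: 31.0
```

Call:
apply_moves:
  commands:
    - [[0,0,0],[0,0,0.1],0.35]
    - [[0,0,0],[0,0,0.2],0.35]
    - [[0,0,0],[0,0,0.2],0.35]

```text
t: 26.75
position: [0.4655, -0.2123, 0.0684]
orientation: [0.702, 0.712, 0.001, -0.001]
wrist_force: [-1.0, 0.5, 3.8]
gripper_width: 0.0357
grasp_force: 31.5
```

Call:
apply_moves:
  commands:
    - [[0,0,0],[0,0,0.1],0.35]
    - [[0,0,0],[0,0,0.1],0.35]

```text
t: 26.95
position: [0.4655, -0.2123, 0.0683]
orientation: [0.702, 0.712, 0.001, -0.001]
wrist_force: [-5.5, 1.3, 12.5]
gripper_width: 0.0355
grasp_force: 32.7
```

Seated at 0.0683, as predicted. I'll open, rise and check.

Call:
apply_moves:
  commands:
    - [[0,0,0],[0,0,-0.1],0.5]
    - [[0,0,0],[0,0,-0.1],0.65]
    - [[0,0,0],[0,0,-0.1],0.65]
    - [[0,0,0],[0,0,-0.1],0.65]

```text
t: 27.35
position: [0.4653, -0.2122, 0.0679]
orientation: [0.702, 0.712, 0.001, -0.001]
wrist_force: [0.3, 0.3, 0.1]
gripper_width: 0.0556
grasp_force: 0.0
```

Call:
apply_moves:
  commands:
    - [[0,0,0],[0,0,-2],0.65]
    - [[0,0,0],[0,0,-5],0.65]
    - [[0,0,0],[0,0,-9],0.65]
    - [[0,0,0],[0,0,-12],0.65]
    - [[0,0,0],[0,0,-12],0.65]

```text
t: 27.85
position: [0.4681, -0.2138, 0.1924]
orientation: [0.702, 0.712, 0.002, 0.003]
wrist_force: [-0.0, -0.7, -1.0]
gripper_width: 0.0557
grasp_force: 0.0
```

Call:
apply_moves:
  commands:
    - [[0,0,0],[-4,0,0],0.65]
    - [[0,0,0],[-8,0,0],0.65]
    - [[0,0,0],[-12,0,0],0.65]
    - [[0,0,0],[-16,0,0],0.65]
    - [[0,0,0],[-16,0,0],0.65]

```text
t: 28.35
position: [0.467, -0.3766, 0.1861]
orientation: [0.704, 0.71, 0.0, -0.001]
wrist_force: [0.5, -1.1, -0.6]
gripper_width: 0.0558
grasp_force: 0.0
```

```bash
python3 -c "
from h import *
s=manip.state(); print(s['position'],s['wrist_force'])
b=snap('scene','pics/s8.png'); b0=cv2.imread('pics/scene0.png')[:,:,::-1]
# handle patches vs start; template shifts
g=lambda i:cv2.cvtColor(np.ascontiguousarray(i),cv2.COLOR_RGB2GRAY)
for n,(c,r) in dict(thin=(368,190),mid=(384,178),thick=(398,167),vial=(377,249),beaker=(275,185)).items():
  T=g(b0)[r-10:r+10,c-9:c+9]; S=g(b)[r-16:r+16,c-15:c+15]; q=cv2.minMaxLoc(cv2.matchTemplate(S,T,cv2.TM_CCOEFF_NORMED)); print(n,np.array(q[3])-6,round(q[1],2))
# carriage travel: template on its post, then along cell y
T=g(b0)[250:268,282:302]; S=g(b)[230:285,265:320]
M=cv2.matchTemplate(cv2.resize(S,None,fx=8,fy=8,interpolation=3),cv2.resize(T,None,fx=8,fy=8,interpolation=3),cv2.TM_CCOEFF_NORMED);q=cv2.minMaxLoc(M)
d=np.array(q[3])/8-[17,20]; e=(proj('scene',world(CELL,(-.03,.0,.036)))-proj('scene',world(CELL,(-.03,.01,.036))))[0]
print('post shift',d,q[1],'10mm=',e,'travel mm',10*d@e/(e@e))"
```

```text
[ 0.46695159 -0.37663052  0.18606116] [ 0.48696884 -1.14542169 -0.60270224]
thin [0 0] 1.0
mid [0 0] 1.0
thick [0 0] 0.95
vial [0 0] 1.0
beaker [0 0] 1.0
post shift [ 2. -2.] 0.9191176891326904 10mm= [ 3.16202346 -3.43493232] travel mm 6.053043679366963
```

```bash
python3 -c "
from station import manip
print(manip.finish_job())"
```

```text
the job is handed in; nothing more can be done
None
```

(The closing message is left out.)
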